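# Shut and seal the culture chamber

### The job

Close up the culture chamber with the two dishes inside: lower its hinged lid gently, without letting it slam, until it lies fully closed on the rim. Only then shut the vent stopcock on its side by turning the black handle a quarter turn clockwise, from pointing outward along the pipe until it stops square across it. Leave the dishes, the bottle, the timer and the tape roll where they are.

Things in the scene. Friction and masses are not known exactly. Their poses are not given: they have to be found in the camera images.
- chamber: White plastic tub fixed to the worktop: 170 (x) x 180 (y) mm, rim 182 x 192 mm and 75 mm high, walls 7 mm, inner floor at 15 mm. Origin: centre of its underside, at worktop height. -x is its front, +x the hinge side, z up. A steel vent pipe 42 mm above the worktop runs from its right (-y) wall to the stopcock; the hose barb ends 45 mm past the stopcock axis, its top 50 mm high.
- chamber_lid (a joint): Opening angle of the grey lid, rad: 0 = fully closed on the rim (stop), 1.57 = upright, 1.9 = rear stop. Stiff hinge: the lid stays where left, 2 to 3 N at the lip moves it. Plate 182 x 192 x 10 mm with a lip at the middle of its front edge; two ribs 4 mm high on the outer face, 72 mm either side of the middle.
- lid_hinge (a point): Middle of the lid's hinge axis, at the rear rim, 76 mm above the worktop, 92 mm behind the chamber origin; axes of the lid: -x runs from the hinge along the plate to the lip, z is its outer normal, y is the hinge axis. The plate occupies z 0 to 10 mm and x -2 to -184 mm.
- lid_lip (a point): Centre of the lid's grip lip, 197 mm from the hinge axis; the lip is 70 mm wide (y), 8 mm thick (z 1 to 9 mm of the lid) and projects 23 mm beyond the plate's edge. Axes as the lid's.
- stopcock (a joint): Angle of the black handle about its vertical axis, rad, growing clockwise seen from above: 0 = open, handle pointing straight out from the chamber (its -y) along the pipe; 1.571 = shut (stop), handle square across the pipe, pointing to the chamber's front (-x). About 2 N at the handle's end turns it; it stays where left.
- stopcock_axis (a point): Point on the handle's vertical turning axis at mid-height of the handle, 77 mm above the worktop, 145 mm to the right (-y) of the chamber origin. Its -y axis points along the handle to the free end. Under the handle's root is the valve body, 26 mm thick.
- stopcock_grip (a point): Point on the handle 58 mm from the turning axis, at mid-height, 77 mm above the worktop. The handle is a bar 14 mm wide, 14 mm high (70 to 84 mm above the worktop), its free end 75 mm from the axis. -y runs along the handle to the free end.
- dish_a: Petri dish with lid, 58 mm wide, 14 mm high, lying in the chamber's left half; origin at the centre of its underside.
- dish_b: Petri dish with lid, 58 mm wide, 14 mm high, lying in the chamber's right half; origin at the centre of its underside.
- bottle: Bystander: white reagent bottle, 52 mm wide, 118 mm high, standing left of the chamber; origin at the centre of its underside.
- lab_timer: Bystander: flat lab timer, 62 x 66 x 18 mm, lying to the right of the stopcock; origin at the centre of its underside.
- tape: Bystander: roll of brown packing tape lying flat, 96 mm wide, 48 mm high, behind and to the right of the chamber; origin at the centre of its underside.

How it is judged:
By the outcome, as a careful person would: the job done as asked, in the order asked, and still so for the second after the job is handed in, with the robot touching nothing.
It also fails if it takes over 56 s, if anything falls off the work surface, if the arm or the gripper's body presses on something with over 40 N, if the wrist force passes 120 N, or if a joint passes its speed limit or range.

### The arm

A 7-joint arm with a two-finger parallel gripper is mounted at the origin on a cart in front of the work surface, level with it; the furniture and walls round the work are solid. World frame = base frame: x ahead of the robot, y to its left, z up, the work surface at z = 0. Lengths are in m, angles in rad, forces in N, time in s.
With the tool pointing down it reaches from about 0.4 to 0.85 m from the base axis. Payload 10.4 kg.
Tool frame: the origin (TCP) lies between the finger pads; the fingertips stand manip.tcp_to_tips ahead of it and the grasp point (between the pads) lies 2 mm behind it (manip.tcp_to_tips is the distance from the TCP to the fingertips, in m); y points along the fingers, z is the direction in which the jaws open and shut, and the axes are right-handed (so a half turn about y gives the same grasp; the last joint's range is limited). The gripper opens to 85 mm and grips with 20 to 120 N. Pads are 22 mm wide; open, the fingers measure 114 mm over their backs; the gripper's body (76 mm by 85 mm) begins 54 mm behind the grasp point. The pads swing forward as they close: fully open they stand 13 mm farther back than shut.
Start: joints at [1.282, 0.332, -0.065, 1.46, 0.022, 1.35, -0.088], TCP at [0.164, -0.603, 0.248] pointing down, gripper open.
Joint ranges: [-2.6, 2.6], [-0.5, 2.12], [-1.47, 1.34], [0.16, 2.42], [-1.27, 4.41], [0.06, 2.06], [-2.6, 2.6]. Speed limits (rad/s): [2.22, 2.22, 2.79, 2.79, 3.14, 3.14, 3.14].

### API

Orientations are given as a unit quaternion [x, y, z, w].
In Python, from workcell import manip gives the robot as it stands. The module is installed in compiled form; this text tells all that it offers.
- The arm moves only by the tool move_arm, never from a script. Its argument "increments" is a list of rows, each an object with "offset": the shift along the tool's x, y, z in m, a list of three; "yaw": the turn about the tool's y in degrees; "jaw": the closure in counts, from 0 (fully open) to 255 (shut). In form: [{"offset": [tx, ty, tz], "yaw": yaw, "jaw": jaw}, ...]. A call has 1 to 10 rows; each row is the pose to reach, as a shift and turn from the pose measured when the call began, along the tool's axes at that moment; what a row does not reach only later rows make up. A row lasts 1/12 s, in which the tool goes at most 41.7 mm and 7.16 degrees, less where a joint would pass 70% of its speed; a pose out of reach is approached as far as the arm can. A call with a gripper value outside its range is refused whole. The fingers move at their own pace and stop on an object; "squeeze" is the grip in N (left out, the last holds). Time passes only in rows, so rows that repeat a pose let the fingers close. It gives the time, the measured TCP pose, the force and the opening at its end, in the units of the state.
- manip.get_obs(): the state, without advancing time (a new reading comes with each control period).
- manip.camera(name): name is "side" or "top"; returns a dict with "pixels" (480x640x3 uint8, red, green, blue), "depth" (480x640 float32, m along the optical axis (not along the pixel's ray), 0 where there is no reading), "intrinsics" (3x3 intrinsics, pixels), "R" (3x3) and "t" (3): a world point X has camera coordinates R X + t. Camera axes: x right, y down, z forward; pixel columns grow to the right and rows downward; lengths in m; the calibration is good to about 2 mm. A picture is of the moment at which its call begins.
- manip.hand_in(): hands the job in, once; it reports no verdict.
Trained networks look in a picture, given as the dict that the camera call returned (one of the last four; its "shot" number tells which), for a name from the list of things; names that differ only in an ending like _2 or _b are one class to them, and where a whole thing is asked for, a point or a joint stands for the part that bears it (a point fixed in the world has none). Each returns a list of dicts, best first, with "confidence" (0 to 1); they miss things now and then, are a little off and sometimes report something else, mostly with a low value. They report only what shows in the picture. A call takes as long as a camera call.
- manip.recognise(picture, query): "bbox" ([left, top, right, bottom] in pixels, round what is visible of it).
- manip.spot_point(picture, query): "centre" ([column, row] in pixels: a listed point, or the origin of a listed thing).
The state is a dict: "clock": time; "joint_pos": joint angles; "joint_velocities": joint speeds; "tau": joint torques, N m; "position": TCP position; "ee_rot": TCP orientation; "ft_force": force on the tool from outside, world axes, zero at the start; "torque": the same for the moment, N m; "grip_width": opening from 0.0 (shut) to 1.0 (fully open).
Only numpy, scipy, OpenCV 4.12 (cv2) and the standard library are available. Lean on these libraries where they do the work, as an engineer would, in place of code of your own. Each camera call takes 0.05 s, during which the arm holds its last target. There are 200 camera calls.

## Working session

There is one attempt and no reset: what is moved stays moved. The work goes in short steps, Python scripts to look and compute and a tool call to move; the robot and the scene stay as the last step left them, time stands still between calls to the robot, and variables do not carry over. Pictures are saved under pics/ and viewed, about 8 in all and at most 12, crops included, and the job is handed in when it is done.

Besides the shell and the picture viewer there is one more tool, called by a JSON object that holds its "op" and its "data". move_arm: Moves the arm, as the interface text tells. Its arguments: {"type":"object","properties":{"increments":{"type":"array","items":{"type":"object","properties":{"offset":{"type":"array","items":{"type":"number"}},"yaw":{"type":"number"},"jaw":{"type":"number"}}}},"squeeze":{"type":"number"}},"required":["increments"]}

```bash
mkdir -p pics; cat > h.py <<'E'
import numpy as np, cv2
from workcell import manip
def w(p,px,z=None,r=2):
    K,R,t=p["intrinsics"],p["R"],p["t"]; u,v=px
    ray=np.linalg.inv(K)@[u,v,1.]
    c=-R.T@t; d=R.T@ray
    if z is not None: return c+d*(z-c[2])/d[2]
    q=p["depth"][int(v)-r:int(v)+r+1,int(u)-r:int(u)+r+1]; q=q[q>0]
    return R.T@(ray*np.median(q)-t)
def proj(p,X):
    c=p["R"]@np.array(X)+p["t"]; c=p["intrinsics"]@c; return c[:2]/c[2]
def save(p,n): cv2.imwrite("pics/"+n+".png",p["pixels"][:,:,::-1])
E
python3 - <<'E'
from h import *
np.set_printoptions(precision=3,suppress=True)
o=manip.get_obs(); print(o["position"],o["ee_rot"],o["ft_force"],manip.tcp_to_tips,o["clock"])
ims=[]
for n in("top","side"):
    p=manip.camera(n); ims.append(p["pixels"])
    save(p,n+"0"); print(n,"cam at",-p["R"].T@p["t"])
    for q in("lid_hinge","lid_lip","stopcock_axis","stopcock_grip","chamber","dish_a","bottle","lab_timer","tape"):
        for d in manip.spot_point(p,q)[:2]:
            z={"stopcock_axis":.077,"stopcock_grip":.077,"lid_hinge":.076}.get(q)
            try: print(q,round(d["confidence"],2),np.array(d["centre"]),w(p,d["centre"]),"" if z is None else w(p,d["centre"],z))
            except Exception as e: print(q,d,e)
E
```

```text
[ 0.164 -0.603  0.247] [-0.094  0.701 -0.7    0.094] [-0.219 -0.326  0.329] 0.017 0.0
top cam at [ 0.452 -0.105  1.125]
lid_hinge 0.64 [290.9 180.7] [ 0.636 -0.08   0.19 ] [ 0.659 -0.077  0.076]
lid_lip 0.78 [289.7 187. ] [ 0.61  -0.081  0.276] 
stopcock_axis 0.73 [379.8 225.9] [ 0.579 -0.228  0.085] [ 0.58  -0.229  0.077]
stopcock_grip 0.96 [415.7 226.8] [ 0.578 -0.288  0.084] [ 0.578 -0.29   0.077]
chamber 0.64 [296.3 237.7] [ 0.567 -0.085  0.014] 
dish_a 0.85 [271.1 236.4] [ 0.568 -0.041  0.028] 
dish_a 0.84 [313.2 237. ] [ 0.567 -0.116  0.028] 
bottle 0.69 [206.1 274.3] [0.497 0.06  0.113] 
lab_timer 0.72 [462.7 221.4] [ 0.595 -0.386  0.015] 
side cam at [0.146 0.515 0.762]
lid_hinge 0.62 [261.3 243.6] [ 0.653 -0.068  0.088] [ 0.662 -0.078  0.076]
lid_lip 0.66 [260.7 245.6] [ 0.653 -0.066  0.085] 
lid_lip 0.59 [281.  161.7] [ 0.606 -0.078  0.268] 
stopcock_axis 0.56 [342.2 213.4] [ 0.581 -0.22   0.083] [ 0.585 -0.226  0.077]
stopcock_grip 0.8 [359.3 200. ] [ 0.575 -0.273  0.083] [ 0.579 -0.279  0.077]
stopcock_grip 0.26 [374. 202.] [ 0.587 -0.36   0.017] [ 0.552 -0.289  0.077]
chamber 0.8 [311.3 291.6] [ 0.556 -0.077  0.014] 
dish_a 0.91 [318.7 273.5] [ 0.563 -0.111  0.027] 
dish_a 0.71 [295.6 299.4] [ 0.561 -0.036  0.028] 
bottle 0.91 [291.6 373.1] [0.477 0.095 0.034] 
lab_timer 0.68 [373.9 201.5] [ 0.588 -0.361  0.017] 
tape 0.6 [318.9 212.9] [ 0.648 -0.243  0.04 ]
```

View pics/top0.png

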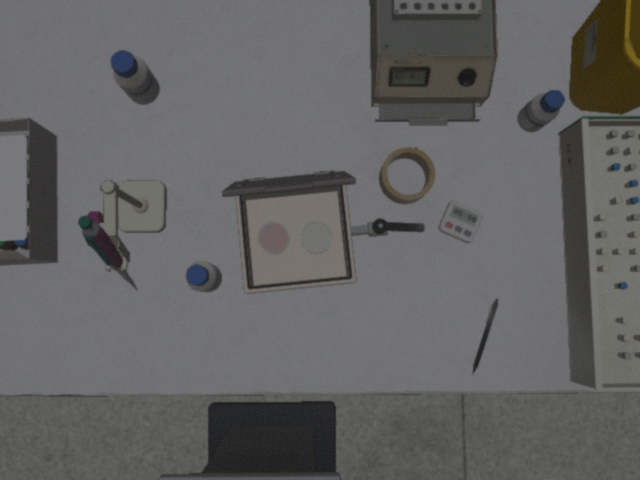

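View pics/side0.png

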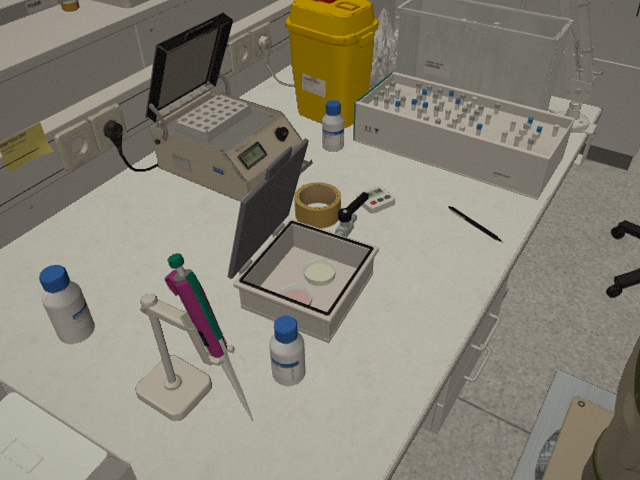

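The top view shows the chamber slightly yawed, with its front rim running from (246,292) to (356,284). The lid is near upright, with its top edge around row 187. The handle points right from (380,226) to (424,228), and the tape at (407,175) and timer at (461,221) are clear of it. The side view agrees, and the arm is out of view. Next I'll fit the lid plane and get the tool axes.

```bash
python3 - <<'E'
from h import *
from scipy.spatial.transform import Rotation as Rn
np.set_printoptions(precision=3,suppress=True)
o=manip.get_obs(); print(Rn.from_quat(o["ee_rot"]).as_matrix())
for n in("top","side"):
    p=manip.camera(n); K=p["intrinsics"]
    v,u=np.mgrid[0:480,0:640]; d=p["depth"]
    c=np.stack([(u-K[0,2])/K[0,0]*d,(v-K[1,2])/K[1,1]*d,d],-1)
    X=((c-p["t"])@p["R"])
    X[d==0]=0
    def sel(x0,x1,y0,y1,z0,z1):
        m=(X[...,0]>x0)&(X[...,0]<x1)&(X[...,1]>y0)&(X[...,1]<y1)&(X[...,2]>z0)&(X[...,2]<z1); return X[m]
    L=sel(.58,.70,-.2,.05,.11,.33)
    if len(L)>50:
        m=L.mean(0); 
        for _ in range(3):
            U,S,V=np.linalg.svd(L-L.mean(0),full_matrices=False); r=(L-L.mean(0))@V[2]; nrm=V[2]*np.sign(V[2][0]); c0=L.mean(0); L=L[abs(r)<2*r.std()]
        print(n,"lid n",len(L),"normal",nrm,"c",c0,"std",r.std(),"angle",np.arctan2(np.hypot(*nrm[:2]),nrm[2]),"yaw",np.degrees(np.arctan2(nrm[1],nrm[0])),"min",L.min(0),"max",L.max(0))
    H=sel(.53,.62,-.33,-.2,.074,.1)
    r=cv2.minAreaRect(H[:,:2].astype(np.float32)); print(n,"handle",len(H),r,cv2.boxPoints(r))
    B=sel(.44,.66,-.2,.03,.066,.082); r=cv2.minAreaRect(B[:,:2].astype(np.float32)); print("rim",len(B),r)
    T=sel(.60,.75,-.36,-.2,.03,.06); print("tape",T.min(0),T.max(0))
    D=sel(.7,.95,-.5,.1,.02,.6); print("device",D.min(0) if len(D) else 0,D.max(0) if len(D) else 0)
E
```

```text
[[-0.965  0.     0.263]
 [-0.263 -0.    -0.965]
 [ 0.    -1.     0.   ]]
top lid n 1539 normal [0.952 0.093 0.292] c [ 0.626 -0.077  0.225] std 0.0020443574937342958 angle 1.2743583804504715 yaw 5.598515734622217 min [ 0.603 -0.173  0.11 ] max [0.666 0.018 0.28 ]
top handle 505 ((0.5813707709312439, -0.25817665457725525), (0.02574816904962063, 0.08596096932888031), 2.421727180480957) [[ 0.567 -0.216]
 [ 0.57  -0.302]
 [ 0.596 -0.301]
 [ 0.592 -0.215]]
rim 2260 ((0.5596584677696228, -0.08430740982294083), (0.16934002935886383, 0.1921311616897583), 5.664680004119873)
tape [ 0.63 -0.33  0.03] [ 0.726 -0.236  0.053]
device [ 0.7  -0.5   0.02] [ 0.95  -0.22   0.136]
side lid n 3222 normal [0.962 0.091 0.257] c [ 0.625 -0.065  0.195] std 0.0007411878778348854 angle 1.31100567489525 yaw 5.41432344598343 min [ 0.601 -0.171  0.11 ] max [0.656 0.023 0.277]
side handle 328 ((0.5752862691879272, -0.25621503591537476), (0.08880077302455902, 0.025468114763498306), 82.57825469970703) [[ 0.557 -0.299]
 [ 0.582 -0.302]
 [ 0.594 -0.214]
 [ 0.568 -0.211]]
rim 2754 ((0.5673516392707825, -0.08219236880540848), (0.18712863326072693, 0.19684737920761108), 5.0260396003723145)
tape [ 0.627 -0.329  0.03 ] [ 0.725 -0.23   0.051]
device [ 0.7  -0.5   0.02] [0.95  0.091 0.497]
```

{"op": "move_arm", "data": {"increments": [{"offset": [0, -0.04, 0], "yaw": 0, "jaw": 255}, {"offset": [-0.02, -0.08, -0.015], "yaw": 5, "jaw": 255}, {"offset": [-0.05, -0.11, -0.03], "yaw": 9.8, "jaw": 255}, {"offset": [-0.08, -0.115, -0.05], "yaw": 9.8, "jaw": 255}, {"offset": [-0.115, -0.115, -0.07], "yaw": 9.8, "jaw": 255}, {"offset": [-0.15, -0.115, -0.09], "yaw": 9.8, "jaw": 255}, {"offset": [-0.185, -0.115, -0.11], "yaw": 9.8, "jaw": 255}, {"offset": [-0.22, -0.115, -0.13], "yaw": 9.8, "jaw": 255}, {"offset": [-0.255, -0.115, -0.15], "yaw": 9.8, "jaw": 255}, {"offset": [-0.29, -0.115, -0.17], "yaw": 9.8, "jaw": 255}]}}

```text
clock: 1.93
position: [0.4004, -0.3612, 0.3636]
ee_rot: [0.033, -0.706, 0.707, -0.034]
ft_force: [0.7, 0.4, 0.2]
grip_width: -0.001
```

```bash
cat > g.py <<'E'
# chamber frame: a=ahead (to the front) of hinge, b=to the right (-y'), z
from h import *
from scipy.spatial.transform import Rotation as Rn
import sys
np.set_printoptions(precision=4,suppress=True)
th=np.radians(5.4); H=np.array([.6586,-.0745,0])
e=np.array([-np.cos(th),-np.sin(th),0]); r=np.array([np.sin(th),-np.cos(th),0])
def off(target):
    o=manip.get_obs(); R=Rn.from_quat(o["ee_rot"]).as_matrix(); return R.T@(np.array(target)-o["position"])
def yawerr():
    R=Rn.from_quat(manip.get_obs()["ee_rot"]).as_matrix(); x=R[:,0]
    return np.degrees(np.arctan2(x@r,x@e))   # tool x relative to front, + = toward right
def P(a,b,z): return H+a*e+b*r+[0,0,z]
def stat():
    o=manip.get_obs(); d=o["position"]-H
    print("t",o["clock"],"pos",o["position"],"abz",np.array([d@e,d@r,d[2]]),"F",o["ft_force"],"grip",o["grip_width"],"yawerr",yawerr())
E
python3 -c "
from g import *
stat(); print(off(P(-.02,0,.36)))"
```

```text
t 1.9333 pos [ 0.4004 -0.3612  0.3636] abz [0.2841 0.2611 0.3636] F [0.7382 0.4024 0.175 ] grip -0.0006105710424697726 yawerr 0.021500639015489244
[-0.3042  0.0036 -0.261 ]
```

{"op": "move_arm", "data": {"increments": [{"offset": [-0.03, 0, -0.025]}, {"offset": [-0.065, 0, -0.05]}, {"offset": [-0.1, 0, -0.08]}, {"offset": [-0.14, 0, -0.1]}, {"offset": [-0.175, 0, -0.13]}, {"offset": [-0.21, 0, -0.16]}, {"offset": [-0.245, 0, -0.19]}, {"offset": [-0.275, 0, -0.22]}, {"offset": [-0.295, 0, -0.245]}, {"offset": [-0.304, 0, -0.261]}]}}

```text
invalid input at $.increments[0]: expected keys offset, yaw, jaw
```

{"op": "move_arm", "data": {"increments": [{"offset": [0, 0.02, 0]}, {"offset": [0, 0.05, 0]}, {"offset": [0, 0.08, 0]}, {"offset": [0, 0.1, 0]}, {"offset": [0, 0.1, 0]}]}}

```text
invalid input at $.increments[0]: expected keys offset, yaw, jaw
```

```bash
python3 -c "
from g import *
stat()
p=manip.camera('side'); cv2.imwrite('pics/s1.png',cv2.resize(p['pixels'][60:360,160:460,::-1],(600,600)))"
```

```text
t 1.9333 pos [ 0.4004 -0.3612  0.3636] abz [0.2841 0.2611 0.3636] F [0.7382 0.4024 0.175 ] grip -0.0006105710424697726 yawerr 0.021500639015489244
```

View pics/s1.png

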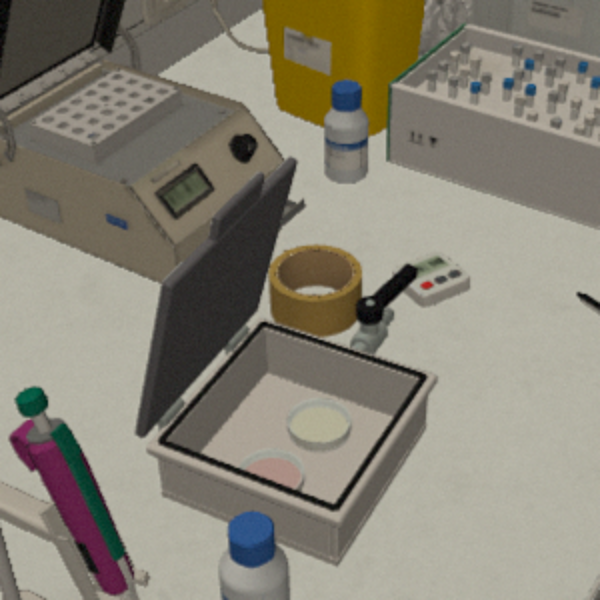

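The moves were refused because every row must carry all its keys, so the arm hasn't moved. The picture shows the unchanged scene: the lid near upright and the space behind it clear.

{"op": "move_arm", "data": {"increments": [{"offset": [-0.03, 0, -0.025], "yaw": 0, "jaw": 255}, {"offset": [-0.065, 0, -0.05], "yaw": 0, "jaw": 255}, {"offset": [-0.1, 0, -0.08], "yaw": 0, "jaw": 255}, {"offset": [-0.14, 0, -0.1], "yaw": 0, "jaw": 255}, {"offset": [-0.175, 0, -0.13], "yaw": 0, "jaw": 255}, {"offset": [-0.21, 0, -0.16], "yaw": 0, "jaw": 255}, {"offset": [-0.245, 0, -0.19], "yaw": 0, "jaw": 255}, {"offset": [-0.275, 0, -0.22], "yaw": 0, "jaw": 255}, {"offset": [-0.295, 0, -0.245], "yaw": 0, "jaw": 255}, {"offset": [-0.304, 0, -0.261], "yaw": 0, "jaw": 255}]}}

```text
clock: 2.82
position: [0.683, -0.0613, 0.3646]
ee_rot: [-0.036, 0.707, -0.705, 0.038]
ft_force: [1.1, -0.8, -0.6]
grip_width: 0.001
```

```bash
python3 -c "
from g import *
stat(); print(off(P(0,0,.26)))"
```

```text
t 2.8167 pos [ 0.683  -0.0613  0.3646] abz [-0.0256 -0.0108  0.3646] F [ 1.1383 -0.7893 -0.6392] grip 0.0014101384718014423 yawerr 0.5779426731903287
[0.026  0.1045 0.0108]
```

{"op": "move_arm", "data": {"increments": [{"offset": [0.005, 0.02, 0.005], "yaw": 0, "jaw": 255}, {"offset": [0.01, 0.05, 0.01], "yaw": 0, "jaw": 255}, {"offset": [0.015, 0.08, 0.011], "yaw": 0, "jaw": 255}, {"offset": [0.015, 0.1, 0.011], "yaw": 0, "jaw": 255}, {"offset": [0.015, 0.104, 0.011], "yaw": 0, "jaw": 255}, {"offset": [0.015, 0.104, 0.011], "yaw": 0, "jaw": 255}]}}

```text
clock: 3.32
position: [0.669, -0.0739, 0.2594]
ee_rot: [-0.037, 0.707, -0.705, 0.037]
ft_force: [0.4, -0.4, 0.9]
grip_width: -0.003
```

```bash
python3 -c "
from g import *
stat()
p=manip.camera('side'); cv2.imwrite('pics/s2.png',cv2.resize(p['pixels'][60:360,160:460,::-1],(600,600)))
D=lambda ph,s: P(s*np.cos(ph)-.010*np.sin(ph)-.011, 0, .076+s*np.sin(ph)+.010*np.cos(ph)+.017)
for ph in np.arange(1.35,-.01,-.1): d=D(ph,.17)-H; print(round(ph,2), round(d@e,4), round(d[2],4))
"
```

```text
t 3.3167 pos [ 0.669  -0.0739  0.2594] abz [-0.0104  0.0004  0.2594] F [ 0.3719 -0.3814  0.8787] grip -0.003203542204704787 yawerr 0.5712555476979272
1.35 0.0165 0.2611
1.25 0.0331 0.2575
1.15 0.0493 0.2523
1.05 0.0649 0.2454
0.95 0.0798 0.2371
0.85 0.0937 0.2273
0.75 0.1066 0.2162
0.65 0.1183 0.2038
0.55 0.1287 0.1904
0.45 0.1377 0.1759
0.35 0.1453 0.1607
0.25 0.1512 0.1447
0.15 0.1556 0.1283
0.05 0.1583 0.1115
```

View pics/s2.png

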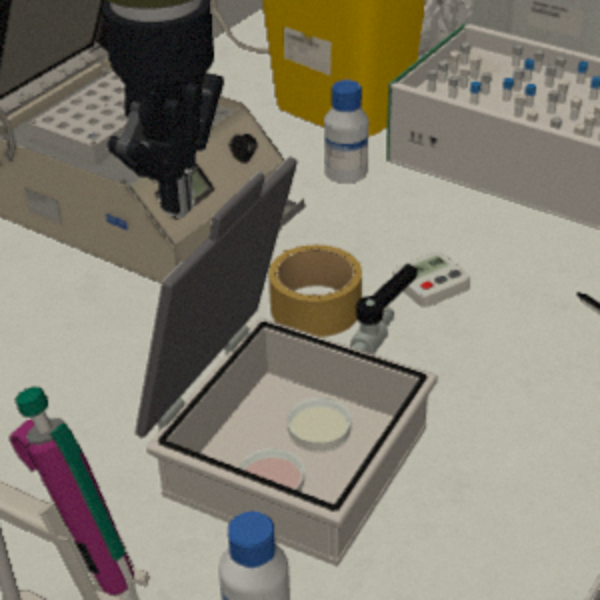

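The picture shows the closed fingertips around (180,205), just behind the upper lid and level with the lip. I'll start pushing slowly.

{"op": "move_arm", "data": {"increments": [{"offset": [0.01, 0, 0], "yaw": 0, "jaw": 255}, {"offset": [0.02, 0, 0], "yaw": 0, "jaw": 255}, {"offset": [0.026, 0, 0], "yaw": 0, "jaw": 255}, {"offset": [0.031, 0, 0], "yaw": 0, "jaw": 255}, {"offset": [0.036, 0.001, 0], "yaw": 0, "jaw": 255}, {"offset": [0.041, 0.001, 0], "yaw": 0, "jaw": 255}, {"offset": [0.046, 0.003, 0], "yaw": 0, "jaw": 255}, {"offset": [0.051, 0.004, 0], "yaw": 0, "jaw": 255}, {"offset": [0.056, 0.006, 0], "yaw": 0, "jaw": 255}, {"offset": [0.06, 0.007, 0], "yaw": 0, "jaw": 255}]}}

```text
clock: 4.2
position: [0.6096, -0.0799, 0.2539]
ee_rot: [-0.036, 0.707, -0.705, 0.038]
ft_force: [2.2, 0.5, 0.3]
grip_width: 0.002
```

```bash
python3 -c "
from g import *
stat()
p=manip.camera('side')
K=p['intrinsics'];d=p['depth'];v,u=np.mgrid[0:480,0:640]
c=np.stack([(u-K[0,2])/K[0,0]*d,(v-K[1,2])/K[1,1]*d,d],-1);X=((c-p['t'])@p['R'])-H
a=X@e;b=X@r;z=X[...,2]
m=(d>0)&(abs(b)<.09)&(z>.10)&(z<.29)&(a>-.02)&(a<.2)&(np.hypot(a,z-.076)<.185)
ph=np.arctan2(z[m]-.076,a[m]); print('phi inner med',np.median(ph),ph.std(),m.sum())
"
```

```text
t 4.2 pos [ 0.6096 -0.0799  0.2539] abz [0.0493 0.0007 0.2539] F [2.2161 0.4627 0.2759] grip 0.002205158672184931 yawerr 0.5826390951743455
phi inner med 1.1532506360358437 0.026788469180417322 1929
```

{"op": "move_arm", "data": {"increments": [{"offset": [0.006, 0.004, 0], "yaw": 0, "jaw": 255}, {"offset": [0.012, 0.0065, 0], "yaw": 0, "jaw": 255}, {"offset": [0.018, 0.01, 0], "yaw": 0, "jaw": 255}, {"offset": [0.024, 0.0133, 0], "yaw": 0, "jaw": 255}, {"offset": [0.03, 0.0168, 0], "yaw": 0, "jaw": 255}, {"offset": [0.036, 0.0205, 0], "yaw": 0, "jaw": 255}, {"offset": [0.0415, 0.0245, 0], "yaw": 0, "jaw": 255}, {"offset": [0.047, 0.0287, 0], "yaw": 0, "jaw": 255}, {"offset": [0.052, 0.033, 0], "yaw": 0, "jaw": 255}, {"offset": [0.057, 0.038, 0], "yaw": 0, "jaw": 255}]}}

```text
clock: 5.08
position: [0.5519, -0.086, 0.2152]
ee_rot: [-0.036, 0.707, -0.705, 0.038]
ft_force: [1.0, 0.5, 1.9]
grip_width: -0.001
```

```bash
cat >> g.py <<'E'
def phi():
    p=manip.camera('side')
    K=p['intrinsics'];d=p['depth'];v,u=np.mgrid[0:480,0:640]
    c=np.stack([(u-K[0,2])/K[0,0]*d,(v-K[1,2])/K[1,1]*d,d],-1);X=((c-p['t'])@p['R'])-H
    a=X@e;b=X@r;z=X[...,2]
    m=(d>0)&(abs(b)<.09)&(abs(b)>.03)&(z>.08)&(z<.29)&(a>.05)&(a<.2)&(np.hypot(a,z-.076)<.185)
    ph=np.arctan2(z[m]-.076,a[m]); print('phi med',np.median(ph),ph.std(),m.sum())
def offs(phs,s=.17):
    d=manip.get_obs()["position"]-H; a0,z0=d@e,d[2]
    for q in phs: print(round(q,3),np.array([s*np.cos(q)-.010*np.sin(q)-.011-a0, z0-(.076+s*np.sin(q)+.010*np.cos(q)+.017)]))
E
python3 -c "
from g import *
stat();phi();offs(np.arange(.76,.3,-.04))
"
```

```text
t 5.0833 pos [ 0.5519 -0.086   0.2152] abz [0.1073 0.0014 0.2152] F [1.0278 0.548  1.9211] grip -0.0007204283670609859 yawerr 0.5657107214225423
phi med 0.8112513855662201 0.0289530931923826 1093
0.76 [-0.003  -0.0033]
0.72 [0.0018 0.0015]
0.68 [0.0065 0.0064]
0.64 [0.011  0.0116]
0.6 [0.0153 0.0169]
0.56 [0.0194 0.0223]
0.52 [0.0232 0.028 ]
0.48 [0.0268 0.0337]
0.44 [0.0302 0.0396]
0.4 [0.0333 0.0457]
0.36 [0.0362 0.0519]
0.32 [0.0389 0.0581]
```

{"op": "move_arm", "data": {"increments": [{"offset": [0.002, 0.0015, 0], "yaw": 0, "jaw": 255}, {"offset": [0.0065, 0.0065, 0], "yaw": 0, "jaw": 255}, {"offset": [0.011, 0.0116, 0], "yaw": 0, "jaw": 255}, {"offset": [0.0153, 0.0169, 0], "yaw": 0, "jaw": 255}, {"offset": [0.0194, 0.0223, 0], "yaw": 0, "jaw": 255}, {"offset": [0.0232, 0.028, 0], "yaw": 0, "jaw": 255}, {"offset": [0.0268, 0.0337, 0], "yaw": 0, "jaw": 255}, {"offset": [0.0302, 0.0396, 0], "yaw": 0, "jaw": 255}, {"offset": [0.0333, 0.0457, 0], "yaw": 0, "jaw": 255}, {"offset": [0.0362, 0.0519, 0], "yaw": 0, "jaw": 255}]}}

```text
clock: 5.97
position: [0.5144, -0.0899, 0.1615]
ee_rot: [-0.037, 0.707, -0.705, 0.037]
ft_force: [0.2, 0.2, 2.6]
grip_width: 0.004
```

```bash
python3 -c "
from g import *
stat();phi();offs(np.arange(.36,-.06,-.03))
"
```

```text
t 5.9667 pos [ 0.5144 -0.0899  0.1615] abz [0.145  0.0017 0.1615] F [0.2055 0.1625 2.5819] grip 0.004034557936054306 yawerr 0.5578533737529303
phi med 0.4309573230517645 0.03935664611186563 2422
0.36 [-0.0012 -0.002 ]
0.33 [0.0008 0.0027]
0.3 [0.0026 0.0075]
0.27 [0.0043 0.0123]
0.24 [0.0059 0.0171]
0.21 [0.0074 0.022 ]
0.18 [0.0086 0.027 ]
0.15 [0.0098 0.032 ]
0.12 [0.0108 0.037 ]
0.09 [0.0116 0.042 ]
0.06 [0.0123 0.0471]
0.03 [0.0128 0.0522]
-0.0 [0.0132 0.0573]
-0.03 [0.0134 0.0624]
```

{"op": "move_arm", "data": {"increments": [{"offset": [0.0008, 0.003, 0], "yaw": 0, "jaw": 255}, {"offset": [0.0026, 0.0075, 0], "yaw": 0, "jaw": 255}, {"offset": [0.0043, 0.0123, 0], "yaw": 0, "jaw": 255}, {"offset": [0.0059, 0.0171, 0], "yaw": 0, "jaw": 255}, {"offset": [0.0074, 0.022, 0], "yaw": 0, "jaw": 255}, {"offset": [0.0086, 0.027, 0], "yaw": 0, "jaw": 255}, {"offset": [0.0098, 0.0315, 0], "yaw": 0, "jaw": 255}, {"offset": [0.0108, 0.036, 0], "yaw": 0, "jaw": 255}, {"offset": [0.0114, 0.0395, 0], "yaw": 0, "jaw": 255}, {"offset": [0.012, 0.043, 0], "yaw": 0, "jaw": 255}]}}

```text
clock: 6.85
position: [0.5017, -0.0911, 0.117]
ee_rot: [-0.037, 0.707, -0.705, 0.036]
ft_force: [1.4, -0.9, 0.7]
grip_width: -0.001
```

```bash
python3 -c "
from g import *
stat();phi()
"
```

```text
t 6.85 pos [ 0.5017 -0.0911  0.117 ] abz [0.1578 0.0017 0.117 ] F [ 1.3567 -0.8912  0.7308] grip -0.0007324929951856927 yawerr 0.5504472493975502
phi med 0.16554238956186215 0.05357316135796487 3179
```

{"op": "move_arm", "data": {"increments": [{"offset": [0, 0.002, 0], "yaw": 0, "jaw": 255}, {"offset": [0, 0.004, 0], "yaw": 0, "jaw": 255}, {"offset": [0, 0.006, 0], "yaw": 0, "jaw": 255}, {"offset": [0, 0.008, 0], "yaw": 0, "jaw": 255}, {"offset": [0, 0.0095, 0], "yaw": 0, "jaw": 255}, {"offset": [0, 0.011, 0], "yaw": 0, "jaw": 255}]}}

```text
clock: 7.4
position: [0.5012, -0.091, 0.1052]
ee_rot: [-0.037, 0.707, -0.705, 0.036]
ft_force: [-1.5, -0.3, 1.9]
grip_width: -0.001
```

{"op": "move_arm", "data": {"increments": [{"offset": [0, 0.001, 0], "yaw": 0, "jaw": 255}, {"offset": [0, 0.002, 0], "yaw": 0, "jaw": 255}]}}

```text
clock: 7.57
position: [0.5011, -0.091, 0.1031]
ee_rot: [-0.037, 0.707, -0.705, 0.036]
ft_force: [-3.0, 0.8, 7.3]
grip_width: -0.004
```

Force is rising at the expected closed height (0.103).

{"op": "move_arm", "data": {"increments": [{"offset": [0, 0.001, 0], "yaw": 0, "jaw": 255}, {"offset": [0, 0.0015, 0], "yaw": 0, "jaw": 255}]}}

```text
clock: 7.73
position: [0.5012, -0.091, 0.1028]
ee_rot: [-0.037, 0.707, -0.705, 0.036]
ft_force: [-10.9, -0.4, 23.7]
grip_width: -0.004
```

Lid seated at 24 N. I'll back off, check, and move towards the handle.

{"op": "move_arm", "data": {"increments": [{"offset": [0, -0.004, 0], "yaw": 0, "jaw": 255}, {"offset": [0, -0.015, 0], "yaw": 0, "jaw": 255}, {"offset": [0, -0.04, 0], "yaw": 0, "jaw": 255}, {"offset": [-0.01, -0.07, 0.02], "yaw": 0, "jaw": 255}, {"offset": [-0.03, -0.08, 0.05], "yaw": 0, "jaw": 255}, {"offset": [-0.05, -0.08, 0.085], "yaw": 0, "jaw": 255}, {"offset": [-0.07, -0.08, 0.12], "yaw": 0, "jaw": 255}, {"offset": [-0.09, -0.08, 0.155], "yaw": 0, "jaw": 255}, {"offset": [-0.108, -0.08, 0.19], "yaw": 0, "jaw": 255}, {"offset": [-0.108, -0.08, 0.2], "yaw": 0, "jaw": 255}]}}

```text
clock: 8.57
position: [0.6308, -0.2846, 0.181]
ee_rot: [-0.036, 0.707, -0.706, 0.034]
ft_force: [0.2, -2.1, -0.6]
grip_width: 0.001
```

```bash
cat > lid.py <<'E'
from g import *
stat()
for n in("top","side"):
    p=manip.camera(n); save(p,n+sys.argv[1])
    K=p['intrinsics'];d=p['depth'];v,u=np.mgrid[0:480,0:640]
    c=np.stack([(u-K[0,2])/K[0,0]*d,(v-K[1,2])/K[1,1]*d,d],-1);X=((c-p['t'])@p['R'])-H
    a=X@e;b=X@r;z=X[...,2]
    m=(d>0)&(abs(b)<.06)&(z>.06)&(z<.11)&(a>.02)&(a<.175)
    f=np.polyfit(a[m],z[m],1); print(n,"lid top slope",f,m.sum())
    m=(d>0)&(z>.073)&(z<.1)&(a>.0)&(a<.19)&(b>.115)&(b<.24)
    q=np.c_[a[m],b[m]].astype(np.float32)
    if len(q)>20: print("handle ab",cv2.minAreaRect(q),len(q),q.mean(0))
E
python3 lid.py 3
```

```text
t 8.5667 pos [ 0.6308 -0.2846  0.181 ] abz [0.0474 0.2065 0.181 ] F [ 0.2261 -2.0622 -0.5663] grip 0.001399455100138385 yawerr 0.2945817832586289
top lid top slope [-0.0012  0.0856] 6501
handle ab ((0.09829828888177872, 0.1703016310930252), (0.07647404074668884, 0.02535020001232624), 77.00829315185547) 457 [0.0962 0.1672]
side lid top slope [-0.0027  0.0855] 4439
handle ab ((0.09939394146203995, 0.17189806699752808), (0.08924158662557602, 0.02516612596809864), 77.10090637207031) 339 [0.0979 0.166 ]
```

View pics/side3.png

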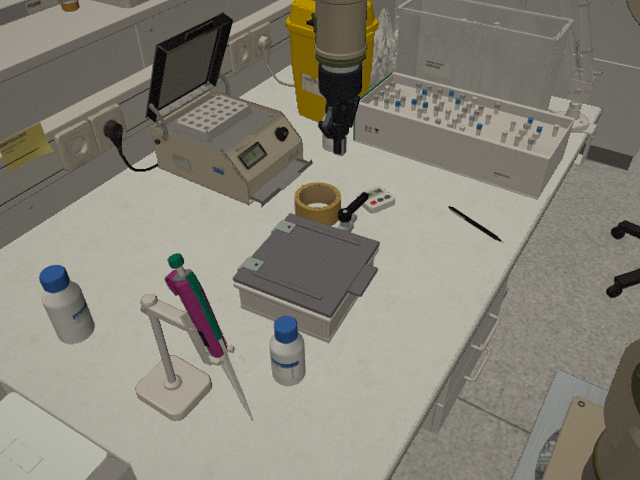

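The picture shows the lid flat on the rim (slope ≈ 0, top at 85.5 mm). The handle, from (343,215) to (368,197), is still open. I'll descend behind the handle and push it round.

{"op": "move_arm", "data": {"increments": [{"offset": [0.003, 0.03, 0.003], "yaw": 0, "jaw": 255}, {"offset": [0.006, 0.06, 0.006], "yaw": 0, "jaw": 255}, {"offset": [0.008, 0.08, 0.008], "yaw": 0, "jaw": 255}, {"offset": [0.008, 0.092, 0.008], "yaw": 0, "jaw": 255}, {"offset": [0.008, 0.097, 0.008], "yaw": 0, "jaw": 255}, {"offset": [0.008, 0.097, 0.008], "yaw": 0, "jaw": 255}]}}

```text
clock: 9.17
position: [0.6218, -0.2891, 0.0843]
ee_rot: [-0.037, 0.707, -0.705, 0.034]
ft_force: [-0.2, -1.0, 0.2]
grip_width: 0.002
```

```bash
cat > hd.py <<'E'
from g import *
stat(); d=manip.get_obs()["position"]-H; a0,b0=d@e,d@r
for ps in np.arange(0,1.72,.1):
    s,c=np.sin(ps),np.cos(ps); rho=.055
    print(round(ps,2), np.array([.092+rho*s-.007*c-.011-a0, .145+rho*c+.007*s+.0145-b0]))
E
python3 hd.py
```

```text
t 9.1667 pos [ 0.6218 -0.2891  0.0843] abz [0.0568 0.2102 0.0843] F [-0.2353 -1.005   0.1613] grip 0.0018347096519492842 yawerr 0.3959351800503869
0.0 [0.0172 0.0043]
0.1 [0.0227 0.0047]
0.2 [0.0282 0.0046]
0.3 [0.0337 0.0039]
0.4 [0.0391 0.0027]
0.5 [0.0444 0.0009]
0.6 [ 0.0495 -0.0013]
0.7 [ 0.0543 -0.0041]
0.8 [ 0.0588 -0.0073]
0.9 [ 0.0629 -0.011 ]
1.0 [ 0.0667 -0.0151]
1.1 [ 0.07   -0.0195]
1.2 [ 0.0729 -0.0242]
1.3 [ 0.0753 -0.0292]
1.4 [ 0.0772 -0.0344]
1.5 [ 0.0785 -0.0398]
1.6 [ 0.0794 -0.0453]
1.7 [ 0.0796 -0.0508]
```

{"op": "move_arm", "data": {"increments": [{"offset": [0.01, 0, 0.003], "yaw": 0, "jaw": 255}, {"offset": [0.02, 0, 0.0045], "yaw": 0, "jaw": 255}, {"offset": [0.026, 0, 0.0046], "yaw": 0, "jaw": 255}, {"offset": [0.0315, 0, 0.004], "yaw": 0, "jaw": 255}, {"offset": [0.037, 0, 0.003], "yaw": 0, "jaw": 255}, {"offset": [0.042, 0, 0.0015], "yaw": 0, "jaw": 255}, {"offset": [0.047, 0, 0], "yaw": 0, "jaw": 255}, {"offset": [0.052, 0, -0.003], "yaw": 0, "jaw": 255}, {"offset": [0.0565, 0, -0.006], "yaw": 0, "jaw": 255}, {"offset": [0.0588, 0, -0.0073], "yaw": 0, "jaw": 255}]}}

```text
clock: 10.0
position: [0.5618, -0.2876, 0.0845]
ee_rot: [-0.037, 0.707, -0.705, 0.034]
ft_force: [1.4, -1.7, 0.8]
grip_width: -0.0
```

```bash
python3 hd.py
```

```text
t 10.0 pos [ 0.5618 -0.2876  0.0845] abz [0.1164 0.203  0.0845] F [ 1.4123 -1.6735  0.7905] grip -0.00028100029590663096 yawerr 0.39754056617207495
0.0 [-0.0424  0.0115]
0.1 [-0.0369  0.0119]
0.2 [-0.0314  0.0118]
0.3 [-0.0259  0.0111]
0.4 [-0.0204  0.0099]
0.5 [-0.0152  0.0081]
0.6 [-0.0101  0.0058]
0.7 [-0.0053  0.0031]
0.8 [-0.0008 -0.0002]
0.9 [ 0.0033 -0.0038]
1.0 [ 0.0071 -0.0079]
1.1 [ 0.0104 -0.0123]
1.2 [ 0.0133 -0.0171]
1.3 [ 0.0157 -0.0221]
1.4 [ 0.0176 -0.0273]
1.5 [ 0.0189 -0.0326]
1.6 [ 0.0198 -0.0381]
1.7 [ 0.02   -0.0437]
```

{"op": "move_arm", "data": {"increments": [{"offset": [0.0033, 0, -0.004], "yaw": 0, "jaw": 255}, {"offset": [0.007, 0, -0.008], "yaw": 0, "jaw": 255}, {"offset": [0.0105, 0, -0.0123], "yaw": 0, "jaw": 255}, {"offset": [0.0133, 0, -0.017], "yaw": 0, "jaw": 255}, {"offset": [0.0157, 0, -0.022], "yaw": 0, "jaw": 255}, {"offset": [0.0176, 0, -0.027], "yaw": 0, "jaw": 255}, {"offset": [0.0185, 0, -0.03], "yaw": 0, "jaw": 255}, {"offset": [0.019, 0, -0.033], "yaw": 0, "jaw": 255}]}}

```text
clock: 10.67
position: [0.5392, -0.2561, 0.0845]
ee_rot: [-0.037, 0.707, -0.705, 0.034]
ft_force: [-1.3, -2.4, -0.7]
grip_width: -0.001
```

{"op": "move_arm", "data": {"increments": [{"offset": [0, 0, -0.0015], "yaw": 0, "jaw": 255}, {"offset": [0, 0, -0.003], "yaw": 0, "jaw": 255}]}}

```text
clock: 10.83
position: [0.5388, -0.2527, 0.0844]
ee_rot: [-0.038, 0.707, -0.705, 0.034]
ft_force: [-1.8, -2.3, -1.2]
grip_width: 0.0
```

{"op": "move_arm", "data": {"increments": [{"offset": [0, 0, -0.0015], "yaw": 0, "jaw": 255}, {"offset": [0, 0, -0.003], "yaw": 0, "jaw": 255}]}}

```text
clock: 11.0
position: [0.5386, -0.2517, 0.0846]
ee_rot: [-0.037, 0.706, -0.706, 0.034]
ft_force: [0.8, -13.3, -4.1]
grip_width: -0.003
```

```bash
python3 -c "
from g import *
stat()"
```

```text
t 11.0 pos [ 0.5386 -0.2517  0.0846] abz [0.1361 0.1651 0.0846] F [  0.8099 -13.3389  -4.0942] grip -0.0030414785615959696 yawerr 0.35108380238867753
```

The handle has reached its stop: 13 N, at the predicted position. I'll retreat sideways, then up and clear.

{"op": "move_arm", "data": {"increments": [{"offset": [0, 0, 0.01], "yaw": 0, "jaw": 255}, {"offset": [0, 0, 0.025], "yaw": 0, "jaw": 255}, {"offset": [0, -0.03, 0.03], "yaw": 0, "jaw": 255}, {"offset": [0, -0.07, 0.04], "yaw": 0, "jaw": 255}, {"offset": [0.02, -0.1, 0.06], "yaw": 0, "jaw": 255}, {"offset": [0.04, -0.12, 0.09], "yaw": 0, "jaw": 255}, {"offset": [0.06, -0.13, 0.12], "yaw": 0, "jaw": 255}, {"offset": [0.07, -0.13, 0.15], "yaw": 0, "jaw": 255}, {"offset": [0.08, -0.13, 0.18], "yaw": 0, "jaw": 255}, {"offset": [0.08, -0.13, 0.18], "yaw": 0, "jaw": 255}]}}

```text
clock: 11.83
position: [0.4733, -0.447, 0.2144]
ee_rot: [0.034, -0.706, 0.707, -0.03]
ft_force: [-1.8, -1.4, 0.3]
grip_width: 0.0
```

```bash
python3 lid.py 4; python3 -c "
import cv2,numpy as np
a=cv2.imread('pics/top4.png')[130:330,170:490]; b=cv2.imread('pics/side4.png')[170:390,200:440]
cv2.imwrite('pics/f4.png',np.hstack([cv2.resize(a,(440,275)),cv2.resize(b,(300,275))]))"
```

```text
t 11.8333 pos [ 0.4733 -0.447   0.2144] abz [0.2195 0.3534 0.2144] F [-1.7996 -1.3825  0.3147] grip 6.331006668793904e-05 yawerr -0.16771619616456634
top lid top slope [-0.0004  0.0855] 6499
handle ab ((0.12357769906520844, 0.14738504588603973), (0.08700387179851532, 0.024693593382835388), 4.074995040893555) 512 [0.1205 0.1447]
side lid top slope [-0.002   0.0855] 4450
handle ab ((0.12385177612304688, 0.13924641907215118), (0.028509387746453285, 0.08696015924215317), 85.25654602050781) 417 [0.1232 0.1397]
```

View pics/f4.png

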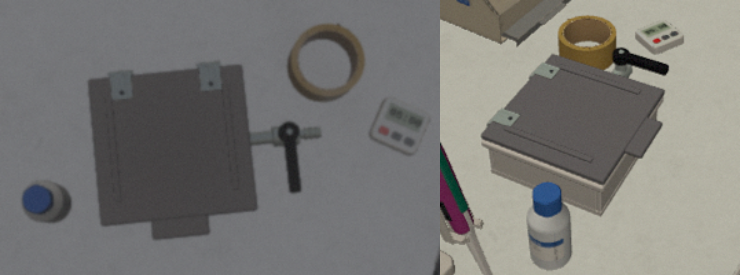

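The picture shows the lid flat on the rim. The handle runs from (289,131) to (296,190), square across the pipe, which runs from (250,138) to (320,131). The tape, timer and bottle haven't moved.

```bash
python3 -c "
from workcell import manip
print(manip.hand_in())"
```

```text
the job is handed in; nothing more can be done
None
```

The chamber is closed and the vent stopcock is shut, done in that order. I handed the job in at about 12 s on the robot's clock, with the arm well clear of everything.

- **Lid:** I pushed it down slowly from behind with closed fingertips until it seated on the rim. The final press was 24 N. Both cameras then showed it flat, with its top at 85.5 mm and a slope of 0 to −0.003.
- **Stopcock:** I pushed the handle round until it met its stop. The force rose from about 2 N to 13 N at the predicted shut position. The last picture shows it square across the pipe.
- **Bystanders:** The bottle, timer and tape look unmoved in the last picture. The dishes are hidden under the lid, so I couldn't see them at the end; the arm never went inside the chamber.

**Checks that disagreed:** The two cameras put the final handle angle about 4–5° either side of square, in opposite directions. I took that as depth noise and relied on the force at the stop. The handle also measured about 7–13° towards shut at the start.

Two early move calls were refused because of a missing key. They moved nothing.

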